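# Open the blue-lidded cuvette holder

## Robot

A 7-joint arm with a two-finger parallel gripper is mounted at the origin on a cart in front of the work surface, level with it; the furniture and walls round the work are solid. World frame = base frame: x ahead of the robot, y to its left, z up, the work surface at z = 0. Lengths are in m, angles in rad, forces in N, time in s.
With the tool pointing down it reaches from about 0.425 to 0.925 m from the base axis. Payload 6.8 kg.
Tool frame: the origin (TCP) lies midway between the tips of the shut fingers; the grasp point (between the pads) lies 19 mm behind it; z points along the fingers, y is the line along which they close (so a half turn about z gives the same grasp; the last joint's range is limited). The gripper opens to 88 mm and grips with 3 to 60 N. Pads are 20 mm wide; open, the fingers measure 115 mm over their backs; the gripper's body (75 mm by 178 mm) begins 61 mm behind the grasp point.
Start: joints at [-1.452, 0.477, 0.022, 1.555, -0.011, 1.109, -0.083], TCP at [0.152, 0.658, 0.19] pointing down, gripper open.
Joint ranges: [-2.96, 2.96], [-0.34, 2.1], [-1.41, 1.46], [0.24, 2.44], [-1.37, 4.51], [0.17, 1.92], [-2.96, 2.96]. Speed limits (rad/s): [2.39, 2.39, 3.14, 3.14, 3.14, 3.14, 3.14].

## Interface

Orientations are given as a 3x3 rotation matrix whose columns are the frame's x, y, z axes.
In Python, from plant import * gives the robot as it stands.
- The arm moves only by the shell command python3 -m crank 'ROWS'. ROWS is JSON, a list of rows, each an object of numbers: "dx", "dy", "dz": the shift along the tool's x, y, z in mm; "twist": the turn about the tool's z in rad; "fingers": the opening, from -1 (shut) to 1 (fully open), so that 0 is half open. A call has 1 to 12 rows; each row is the pose to reach, as a shift and turn from the pose commanded when the call began, along the tool's axes at that moment; what a row does not reach only later rows make up. A row lasts 1/12 s, in which the tool goes at most 41.7 mm and 7.16 degrees, less where a joint would pass 70% of its speed; a pose out of reach is approached as far as the arm can. A call with a gripper value outside its range is refused whole. The fingers move at their own pace and stop on an object; the grip force is fixed at half the most. Time passes only in rows, so rows that repeat a pose let the fingers close. It gives the time, the measured TCP pose, the force, the opening and the grip force at its end, in the units of the state.
- get_obs(): the state, without advancing time (a new reading comes with each control period).
- get_image(name): name is "scene" or "top" or "wrist"; returns (picture, depth): 420x560x3 uint8, red, green, blue; 420x560 float32, m along the optical axis (not along the pixel's ray), 0 where there is no reading.
- camera_info(name): a dict with "fx", "fy", "cx", "cy" (pixels), "R" (3x3) and "t" (3): a world point X has camera coordinates R X + t. Camera axes: x right, y down, z forward; pixel columns grow to the right and rows downward; lengths in m; the calibration is good to about 2 mm. A picture is of the moment at which its call begins: read the wrist's pose just before it. camera_info takes no time and is no camera call; for the wrist camera it gives the pose at the moment of the call.
- sign_off(): hands the job in; it is judged then, once.
Trained networks look in the newest picture that a camera, given by its name, has taken for a name from the list of things; names that differ only in an ending like _2 or _b are one class to them, and where a whole thing is asked for, a point or a joint stands for the part that bears it (a point fixed in the world has none). Each returns a list of dicts, best first, with "confidence" (0 to 1); they miss things now and then, are a little off and sometimes report something else, mostly with a low value. They report only what shows in the picture. A call takes as long as a camera call.
- recognise(camera, name): "position" ([column, row] in pixels, amid what is visible of it).
- masks_of(camera, name): "pixels" (420x560 bool, what is visible of it) and "position" ([column, row] in pixels, amid what is visible of it).
- tip_of(camera, name): "position" ([column, row] in pixels: a listed point, or the origin of a listed thing).
The state is a dict: "clock": time; "joints": joint angles; "joint_vel": joint speeds; "joint_torque": joint torques, N m; "tcp_pos": TCP position; "tool_rot": TCP orientation; "wrist_force": force on the tool from outside, world axes, zero at the start; "torque": the same for the moment, N m; "gripper_width": finger opening in m; "grip_force": force on a finger pad.
Only numpy, scipy, OpenCV 4.12 (cv2) and the standard library are available. Lean on these libraries where they do the work, as an engineer would, in place of code of your own. Each camera call takes 0.05 s, during which the arm holds its last target. There are 200 camera calls.

## Task

Open the cuvette holder with the blue lid for loading, with the fingertips only: press down its orange release tab so that the lid springs up, then push the lid fully open, back against its stop, so that it stays open when you let go. Grasp and lift nothing and do not shove the holder along the worktop; leave the holder with the white lid shut and the loose parts round about where they are.

Things in the scene. Friction and masses are not known exactly. Their poses are not given: they have to be found in the camera images.
- blue_holder: Cuvette holder with the blue lid: loose bench unit, about 0.9 kg. Origin on the worktop below the centre of its housing; x to its back (hinge), y left, z up; release tab on the -x side. Foot plate 122 x 76 x 8 mm, x -80 to +42 mm; grey housing 70 x 60 mm, 42 mm high, centred on the origin. Lid on top, 70 x 62 x 7 mm, its top 50 mm above the worktop when shut.
- blue_lid (a joint): Angle of the blue lid, rad: 0 shut and latched, 1.92 fully open at its stop. Unlatched, a spring pin lifts it to about 0.78 rad within a second, no further. From there it needs a push (under 2 N at the front edge; hinge damping 0.02 N m s/rad). Let go below 1.57 it sinks back onto the pin; past 1.65 its weight takes it slowly the rest of the way and keeps it open.
- blue_tab (a joint): Angle of the release tab of the holder with the blue lid, rad: 0 at rest, 0.42 at its bottom stop; the latch lets go at about 0.17. A spring brings it back up when let go.
- blue_tab_top (a point): Where to press: top of the orange release tab (blue-lidded holder), 65 mm ahead (-x) of the holder's origin, 38 mm above the worktop; moves with the tab. Tab 34 mm wide (y), from 45 to 77 mm ahead of the origin. Pressed straight down it yields at 2.4 N, lets go after about 4 mm (3.5 N), stops at 9 mm (5 N). Its orange catch, 24 mm wide, stands 17 to 22 mm behind this point, 51 mm high.
- blue_lid_edge (a point): Middle of the front edge of the blue lid, at half its thickness; moves with the lid. 73 mm from the hinge axis; a latch nose 16 mm wide sticks out 4 mm ahead of it.
- blue_hinge (a point): Middle of the hinge axis of the blue lid: 38 mm behind (+x of) the holder's origin, 44 mm above the worktop; the axis runs along the holder's y. The opening lid swings up and back about it, its underside turning to face the front.
- white_holder: Cuvette holder with the white lid: loose bench unit, about 0.9 kg. Origin on the worktop below the centre of its housing; x to its back (hinge), y left, z up; release tab on the -x side. Foot plate 122 x 76 x 8 mm, x -80 to +42 mm; grey housing 70 x 60 mm, 42 mm high, centred on the origin. Lid on top, 70 x 62 x 7 mm, its top 50 mm above the worktop when shut.
- white_lid (a joint): Angle of the white lid, rad: 0 shut and latched, 1.92 fully open at its stop. Unlatched, a spring pin lifts it to about 0.78 rad within a second, no further. From there it needs a push (under 2 N at the front edge; hinge damping 0.02 N m s/rad). Let go below 1.57 it sinks back onto the pin; past 1.65 its weight takes it slowly the rest of the way and keeps it open.
- white_tab (a joint): Angle of the release tab of the holder with the white lid, rad: 0 at rest, 0.42 at its bottom stop; the latch lets go at about 0.17. A spring brings it back up when let go.
- white_tab_top (a point): Where to press: top of the orange release tab (white-lidded holder), 65 mm ahead (-x) of the holder's origin, 38 mm above the worktop; moves with the tab. Tab 34 mm wide (y), from 45 to 77 mm ahead of the origin. Pressed straight down it yields at 2.4 N, lets go after about 4 mm (3.5 N), stops at 9 mm (5 N). Its orange catch, 24 mm wide, stands 17 to 22 mm behind this point, 51 mm high.
- white_lid_edge (a point): Middle of the front edge of the white lid, at half its thickness; moves with the lid. 73 mm from the hinge axis; a latch nose 16 mm wide sticks out 4 mm ahead of it.
- white_hinge (a point): Middle of the hinge axis of the white lid: 38 mm behind (+x of) the holder's origin, 44 mm above the worktop; the axis runs along the holder's y. The opening lid swings up and back about it, its underside turning to face the front.
- kf_ring_1: Bystander: steel centring ring, 41 mm across, 14 mm high, lying loose beside the holder with the blue lid. Origin at the centre of its underside.
- tape_roll: Bystander: pale roll of masking tape, 59 mm across, 18 mm high, lying loose beside the holder with the blue lid. Origin at the centre of its underside.
- riser_block: Bystander: aluminium block 40 x 30 x 19 mm, lying loose beside the holder with the white lid. Origin at the centre of its underside.
- bnc_adapter: Bystander: grey connector adapter 22 x 56 x 20 mm, lying loose beside the holder with the white lid. Origin at the centre of its underside.

How it is judged:
On the way, in this order (a step that is already met when the one before it is completed fails the run):
1. the release tab of the blue-lidded holder is pressed down (value of joint blue_tab above 0.12 rad).
2. the blue lid has sprung up (value of joint blue_lid above 0.5 rad).
At the end, for the whole second after the job is handed in: The blue lid stands open against its stop (more than 1.75 of 1.92 rad) and at rest, its release tab is back up (under 0.08 rad), the white lid is shut (under 0.08 rad), the blue-lidded holder stands level and still, and both holders and the four bystanders are within 30 mm of where they stood (value of joint blue_lid above 1.75 rad and value of joint each of blue_tab, white_lid below 0.08 rad and velocity of joint blue_lid below 0.1 rad/s and distance of each of blue_holder, white_holder, kf_ring_1, tape_roll, riser_block, bnc_adapter from where it was at the start of the episode below 0.03 m and angle between blue_holder's own z axis and vertical below 0.1 rad and linear speed of blue_holder below 0.01 m/s); the robot touches nothing.
It fails at once if a holder is lifted off the worktop (origin more than 10 mm up) or tipped more than 0.2 rad (height (world z) of any of blue_holder, white_holder above 0.01 m or angle between any of blue_holder, white_holder's own z axis and vertical above 0.2 rad).
It fails at once if a holder is shoved more than 30 mm (distance of any of blue_holder, white_holder from where it was at the start of the episode above 0.03 m).
It fails at once if the white lid is opened (more than 0.15 rad) (value of joint white_lid above 0.15 rad).
It fails at once if a bystander is lifted (more than 15 mm) or moved more than 30 mm (height (world z) of any of kf_ring_1, tape_roll, riser_block, bnc_adapter above 0.015 m or distance of any of kf_ring_1, tape_roll, riser_block, bnc_adapter from where it was at the start of the episode above 0.03 m).
It also fails if it takes over 42 s, if anything falls off the work surface, if the arm or the gripper's body presses on something with over 40 N, if the wrist force passes 120 N, or if a joint passes its speed limit or range.

## Working session

There is one attempt and no reset: what is moved stays moved. The work goes in short steps, Python scripts to look and compute and a shell command to move; the robot and the scene stay as the last step left them, time stands still between calls to the robot, and variables do not carry over. Pictures are saved under pics/ and viewed, at most 10 in all, crops included, and the job is handed in when it is done.

```bash
mkdir -p pics
cat > h.py <<'E'
from plant import *
import numpy as np, cv2
def w(cam,uv,z=None,depth=None):
    c=camera_info(cam);R=np.array(c["R"]);t=np.array(c["t"])
    r=np.array([(uv[0]-c["cx"])/c["fx"],(uv[1]-c["cy"])/c["fy"],1.])
    o=-R.T@t;d=R.T@r
    if z is not None: return o+d*(z-o[2])/d[2]
    return o+d*depth
E
python3 - <<'E'
from h import *
o=get_obs();print(o["clock"],o["tcp_pos"],np.round(o["tool_rot"],3).tolist())
for c in("top","scene"):
    im,d=get_image(c);cv2.imwrite(f"pics/{c}0.png",im[:,:,::-1])
    for n,z in(("blue_tab_top",.038),("blue_hinge",.044),("blue_lid_edge",.0465),("white_tab_top",.038),("blue_holder",0),("white_holder",0),("white_hinge",.044),("kf_ring_1",0),("tape_roll",0),("riser_block",0),("bnc_adapter",0)):
        for q in tip_of(c,n)[:2]:
            print(c,n,round(q["confidence"],2),np.round(q["position"]),np.round(w(c,q["position"],z),3))
E
```

```text
0.0 [0.15166706 0.65707215 0.18886811] [[-0.974, 0.225, -0.0], [0.225, 0.974, -0.002], [-0.0, -0.002, -1.0]]
top blue_tab_top 0.45 [390. 245.] [ 0.417 -0.307  0.038]
top blue_tab_top 0.18 [390. 200.] [ 0.537 -0.31   0.038]
top blue_hinge 0.68 [389. 202.] [ 0.53  -0.304  0.044]
top blue_lid_edge 0.58 [392. 228.] [ 0.46  -0.31   0.046]
top white_tab_top 0.47 [158. 218.] [0.487 0.32  0.038]
top white_tab_top 0.39 [392. 228.] [ 0.46  -0.311  0.038]
top blue_holder 0.93 [386. 218.] [ 0.493 -0.305  0.   ]
top white_holder 0.64 [159. 199.] [0.547 0.329 0.   ]
top white_hinge 0.95 [156. 179.] [0.594 0.328 0.044]
top kf_ring_1 0.51 [354. 212.] [ 0.509 -0.216  0.   ]
top tape_roll 0.7 [415. 206.] [ 0.526 -0.387  0.   ]
top tape_roll 0.27 [382. 220.] [ 0.489 -0.294  0.   ]
top riser_block 0.68 [122. 200.] [0.543 0.432 0.   ]
top bnc_adapter 0.65 [190. 187.] [0.58  0.242 0.   ]
scene blue_tab_top 0.57 [356. 274.] [ 0.431 -0.308  0.038]
scene blue_tab_top 0.36 [398. 278.] [ 0.485 -0.409  0.038]
scene blue_hinge 0.94 [366. 248.] [ 0.531 -0.29   0.044]
scene blue_lid_edge 0.76 [360. 267.] [ 0.453 -0.308  0.046]
scene blue_holder 0.78 [362. 271.] [ 0.485 -0.305  0.   ]
scene white_holder 0.64 [211. 182.] [0.545 0.314 0.   ]
scene white_hinge 0.69 [214. 162.] [0.596 0.342 0.044]
scene kf_ring_1 0.46 [337. 248.] [ 0.521 -0.202  0.   ]
scene kf_ring_1 0.15 [366. 248.] [ 0.572 -0.274  0.   ]
scene tape_roll 0.64 [402. 274.] [ 0.54  -0.403  0.   ]
scene riser_block 0.6 [185. 174.] [0.522 0.416 0.   ]
scene bnc_adapter 0.43 [232. 183.] [0.58  0.251 0.   ]
```

View pics/top0.png

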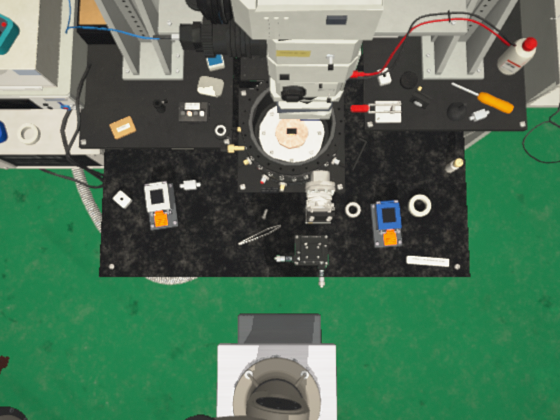

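View pics/scene0.png

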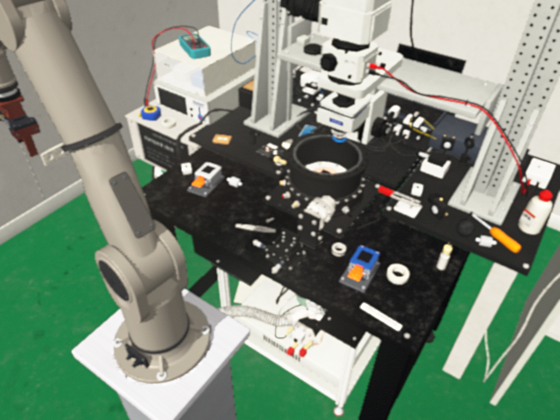

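The top view shows the blue holder with its tab toward the robot, at about (388, 222), and the white one at (159, 203). The scene view agrees, with blue at (360, 265). Before crossing I'll check obstacle heights along the route.

Run:
```python
from h import *
im,d=get_image("top");c=camera_info("top");R=np.array(c["R"]);t=np.array(c["t"])
v,u=np.mgrid[:420,:560]
P=(np.stack([(u-c["cx"])/c["fx"]*d,(v-c["cy"])/c["fy"]*d,d],-1)-t)@R
P=P[d>0]
for y in np.arange(-.5,.75,.1):
    print(round(y,2),[round(float(P[(abs(P[:,1]-y)<.05)&(abs(P[:,0]-x)<.05)][:,2].max(initial=-1)),2) for x in np.arange(.2,.85,.1)])
# tool-frame waypoints
o=get_obs();T=np.array(o["tool_rot"]);p=np.array(o["tcp_pos"])
for q in((.33,.48,.3),(.45,.3,.3),(.49,.05,.3),(.47,-.15,.3),(.42,-.31,.25)):
    print(q,np.round(1000*T.T@(np.array(q)-p)))
```

```text
-0.5 [-0.89, 0.01, 0.01, 0.01, 0.1, 0.03, 0.11]
-0.4 [-0.9, 0.01, 0.01, 0.03, 0.02, 0.03, 0.38]
-0.3 [-0.89, 0.01, 0.06, 0.06, 0.01, 0.03, 0.43]
-0.2 [-0.0, 0.01, 0.01, 0.08, 0.17, 0.5, 0.45]
-0.1 [0.01, 0.06, 0.09, 0.12, 0.67, 0.81, 0.18]
-0.0 [0.0, 0.01, 0.04, 0.02, 0.18, 0.81, 0.18]
0.1 [0.0, 0.01, 0.02, 0.01, 0.18, 0.79, 0.62]
0.2 [-0.02, 0.01, 0.01, 0.01, 0.03, 0.61, 0.61]
0.3 [0.72, 0.01, 0.01, 0.06, 0.06, 0.58, 0.57]
0.4 [0.71, 0.01, 0.01, 0.05, 0.05, 0.04, 0.5]
0.5 [-0.9, 0.01, 0.01, 0.02, 0.01, 0.06, 0.13]
0.6 [0.33, -0.89, -1.0, -1.0, -0.38, 0.05, 0.25]
0.7 [-0.9, -0.9, -1.0, -0.66, -0.65, 0.03, 0.25]
(0.33, 0.48, 0.3) [-214. -133. -110.]
(0.45, 0.3, 0.3) [-371. -282. -110.]
(0.49, 0.05, 0.3) [-466. -516. -110.]
(0.47, -0.15, 0.3) [-492. -715. -110.]
(0.42, -0.31, 0.25) [-479. -883.  -60.]
```

```bash
python3 -m crank '[{"dx":-35,"dy":-22,"dz":-15,"fingers":-1},{"dx":-71,"dy":-44,"dz":-30,"fingers":-1},{"dx":-106,"dy":-66,"dz":-40,"fingers":-1},{"dx":-142,"dy":-88,"dz":-50,"fingers":-1},{"dx":-178,"dy":-110,"dz":-60,"fingers":-1},{"dx":-214,"dy":-133,"dz":-60,"fingers":-1},{"dx":-240,"dy":-158,"dz":-60,"fingers":-1},{"dx":-266,"dy":-183,"dz":-60,"fingers":-1},{"dx":-292,"dy":-208,"dz":-60,"fingers":-1},{"dx":-320,"dy":-233,"dz":-60,"fingers":-1},{"dx":-346,"dy":-258,"dz":-60,"fingers":-1},{"dx":-371,"dy":-282,"dz":-60,"fingers":-1}]'
```

```text
schema error: expected keys dx, dy, dz, twist, fingers
```

```bash
python3 -m crank '[{"dx":-35,"dy":-22,"dz":-15,"twist":0,"fingers":-1},{"dx":-71,"dy":-44,"dz":-30,"twist":0,"fingers":-1},{"dx":-106,"dy":-66,"dz":-40,"twist":0,"fingers":-1},{"dx":-142,"dy":-88,"dz":-50,"twist":0,"fingers":-1},{"dx":-178,"dy":-110,"dz":-60,"twist":0,"fingers":-1},{"dx":-214,"dy":-133,"dz":-60,"twist":0,"fingers":-1},{"dx":-240,"dy":-158,"dz":-60,"twist":0,"fingers":-1},{"dx":-266,"dy":-183,"dz":-60,"twist":0,"fingers":-1},{"dx":-292,"dy":-208,"dz":-60,"twist":0,"fingers":-1},{"dx":-320,"dy":-233,"dz":-60,"twist":0,"fingers":-1},{"dx":-346,"dy":-258,"dz":-60,"twist":0,"fingers":-1},{"dx":-371,"dy":-282,"dz":-60,"twist":0,"fingers":-1}]'
```

```text
clock: 2.25
tcp_pos: [0.4508, 0.2975, 0.2502]
tool_rot: [[-0.974, 0.225, 0.0], [0.225, 0.974, 0.0], [-0.0, 0.0, -1.0]]
wrist_force: [-0.8, 0.4, 0.2]
gripper_width: 0.011
grip_force: 0.0
```

```bash
python3 -m crank '[{"dx":-8,"dy":-36,"dz":0,"twist":0,"fingers":-1},{"dx":-17,"dy":-73,"dz":0,"twist":0,"fingers":-1},{"dx":-25,"dy":-109,"dz":0,"twist":0,"fingers":-1},{"dx":-34,"dy":-145,"dz":0,"twist":0,"fingers":-1},{"dx":-42,"dy":-182,"dz":0,"twist":0,"fingers":-1},{"dx":-50,"dy":-218,"dz":0,"twist":0,"fingers":-1},{"dx":-59,"dy":-254,"dz":0,"twist":0,"fingers":-1},{"dx":-67,"dy":-290,"dz":0,"twist":0,"fingers":-1},{"dx":-76,"dy":-327,"dz":0,"twist":0,"fingers":-1},{"dx":-84,"dy":-363,"dz":0,"twist":0,"fingers":-1},{"dx":-92,"dy":-400,"dz":0,"twist":0,"fingers":-1},{"dx":-101,"dy":-436,"dz":0,"twist":0,"fingers":-1}]'
python3 -m crank '[{"dx":7,"dy":-35,"dz":0,"twist":0,"fingers":-1},{"dx":10,"dy":-70,"dz":0,"twist":0,"fingers":-1},{"dx":15,"dy":-110,"dz":0,"twist":0,"fingers":-1},{"dx":20,"dy":-150,"dz":0,"twist":0,"fingers":-1},{"dx":20,"dy":-150,"dz":0,"twist":0,"fingers":-1}]'
cat > look.py <<'E'
from h import *
import sys
o=get_obs();print(o["clock"],np.round(o["tcp_pos"],4),np.round(o["tool_rot"],3).tolist(),o["wrist_force"])
im,d=get_image("wrist");cv2.imwrite(f"pics/{sys.argv[1]}.png",im[:,:,::-1])
for n,z in(("blue_tab_top",.038),("blue_hinge",.044),("blue_lid_edge",.0465),("blue_holder",0)):
    for q in tip_of("wrist",n)[:2]: print(n,round(q["confidence"],2),np.round(q["position"]),np.round(w("wrist",q["position"],z),4))
for n,z in(("blue_lid",.05),("blue_tab",.038)):
    for q in masks_of("wrist",n)[:1]:
        ys,xs=np.nonzero(q["pixels"]);b=cv2.boxPoints(cv2.minAreaRect(np.c_[xs,ys].astype(np.float32)))
        print(n,round(q["confidence"],2),[np.round(w("wrist",p,z),4).tolist() for p in b], b.round().tolist())
E
python3 look.py w1
```

```text
clock: 3.25
tcp_pos: [0.4498, -0.1499, 0.2502]
tool_rot: [[-0.974, 0.225, 0.001], [0.225, 0.974, 0.001], [-0.001, 0.001, -1.0]]
wrist_force: [0.3, -0.5, -0.8]
gripper_width: 0.0002
grip_force: 0.0
clock: 3.67
tcp_pos: [0.3931, -0.2971, 0.2507]
tool_rot: [[-0.972, 0.235, 0.001], [0.235, 0.972, -0.003], [-0.001, -0.003, -1.0]]
wrist_force: [-0.0, 0.7, 0.7]
gripper_width: 0.0006
grip_force: 0.0
3.6667 [ 0.3931 -0.2971  0.2507] [[-0.972, 0.235, 0.001], [0.235, 0.972, -0.003], [-0.001, -0.003, -1.0]] [-0.0427121   0.65704453  0.66875188]
blue_tab_top 0.83 [279. 205.] [ 0.4289 -0.2984  0.038 ]
blue_lid_edge 0.75 [286. 229.] [ 0.465  -0.2923  0.0465]
blue_holder 0.59 [290. 236.] [ 0.4967 -0.2906  0.    ]
blue_lid 0.86 [[0.4631, -0.3221, 0.05], [0.4569, -0.2619, 0.05], [0.5309, -0.2549, 0.05], [0.5385, -0.3181, 0.05]] [[266.0, 233.0], [305.0, 220.0], [320.0, 264.0], [280.0, 277.0]]
blue_tab 0.63 [[0.4212, -0.313, 0.038], [0.4175, -0.2784, 0.038], [0.4616, -0.274, 0.038], [0.4658, -0.3096, 0.038]] [[265.0, 202.0], [288.0, 194.0], [297.0, 222.0], [275.0, 230.0]]
```

View pics/w1.png

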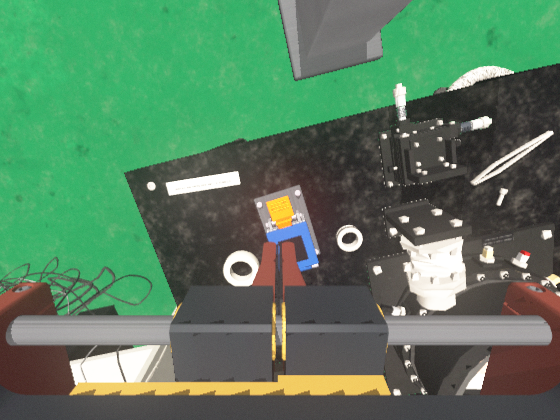

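The picture shows the blue holder from the wrist, tab at (279, 207), lid at (292, 248), yawed about 5°. The arm was still settling, so I'll turn to align, descend and look again.

```bash
python3 -m crank '[{"dx":-6,"dy":-13,"dz":35,"twist":-0.11,"fingers":-1},{"dx":-6,"dy":-13,"dz":70,"twist":-0.22,"fingers":-1},{"dx":-6,"dy":-13,"dz":90,"twist":-0.32,"fingers":-1},{"dx":-6,"dy":-13,"dz":90,"twist":-0.32,"fingers":-1},{"dx":-6,"dy":-13,"dz":90,"twist":-0.32,"fingers":-1},{"dx":-6,"dy":-13,"dz":90,"twist":-0.32,"fingers":-1}]' >/dev/null
python3 look.py w2
```

```text
4.5167 [ 0.401  -0.3038  0.1612] [[-0.996, -0.091, 0.002], [-0.091, 0.996, -0.001], [-0.002, -0.001, -1.0]] [ 0.02615529  0.08529849 -0.1922509 ]
blue_tab_top 0.69 [276. 220.] [ 0.4277 -0.3044  0.038 ]
blue_lid_edge 0.57 [273. 247.] [ 0.4579 -0.3043  0.0465]
blue_holder 0.86 [272. 258.] [ 0.4937 -0.3034  0.    ]
blue_lid 0.9 [[0.4583, -0.3341, 0.05], [0.4525, -0.2726, 0.05], [0.5002, -0.2671, 0.05], [0.5062, -0.3312, 0.05]] [[247.0, 247.0], [301.0, 247.0], [301.0, 284.0], [247.0, 284.0]]
blue_tab 0.58 [[0.4163, -0.3241, 0.038], [0.4131, -0.29, 0.038], [0.4537, -0.2858, 0.038], [0.457, -0.3211, 0.038]] [[259.0, 210.0], [289.0, 210.0], [289.0, 243.0], [259.0, 243.0]]
```

View pics/w2.png

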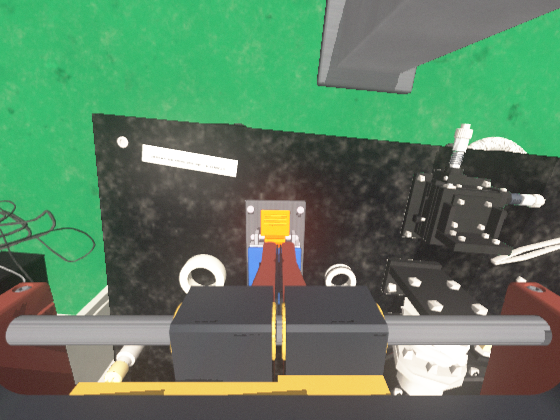

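The holder is now square with the tool: tab at (274, 226), lid front at (274, 247). I'll move above the tab.

```bash
python3 -m crank '[{"dx":-24,"dy":-6,"dz":10,"twist":0,"fingers":-1},{"dx":-24,"dy":-6,"dz":45,"twist":0,"fingers":-1},{"dx":-24,"dy":-6,"dz":80,"twist":0,"fingers":-1},{"dx":-24,"dy":-6,"dz":105,"twist":0,"fingers":-1},{"dx":-24,"dy":-6,"dz":112,"twist":0,"fingers":-1},{"dx":-24,"dy":-6,"dz":112,"twist":0,"fingers":-1},{"dx":-24,"dy":-6,"dz":112,"twist":0,"fingers":-1},{"dx":-24,"dy":-6,"dz":112,"twist":0,"fingers":-1}]'
python3 -m crank '[{"dx":0,"dy":0,"dz":5,"twist":0,"fingers":-1},{"dx":0,"dy":0,"dz":9,"twist":0,"fingers":-1},{"dx":0,"dy":0,"dz":12,"twist":0,"fingers":-1},{"dx":0,"dy":0,"dz":15,"twist":0,"fingers":-1},{"dx":0,"dy":0,"dz":17,"twist":0,"fingers":-1},{"dx":0,"dy":0,"dz":17,"twist":0,"fingers":-1},{"dx":0,"dy":0,"dz":17,"twist":0,"fingers":-1}]'
python3 - <<'E'
from h import *
im,d=get_image("scene");cv2.imwrite("pics/s1.png",cv2.resize(im[200:320,290:450,::-1],None,fx=4,fy=4))
E
```

```text
clock: 5.53
tcp_pos: [0.4255, -0.3083, 0.0495]
tool_rot: [[-0.996, -0.093, 0.003], [-0.093, 0.996, -0.001], [-0.002, -0.001, -1.0]]
wrist_force: [-0.2, -0.2, 0.8]
gripper_width: 0.0005
grip_force: 0.0
clock: 6.12
tcp_pos: [0.4242, -0.3074, 0.0307]
tool_rot: [[-0.996, -0.093, -0.0], [-0.093, 0.996, 0.0], [0.0, 0.0, -1.0]]
wrist_force: [-0.2, 0.2, 0.4]
gripper_width: 0.0004
grip_force: 0.0
```

View pics/s1.png

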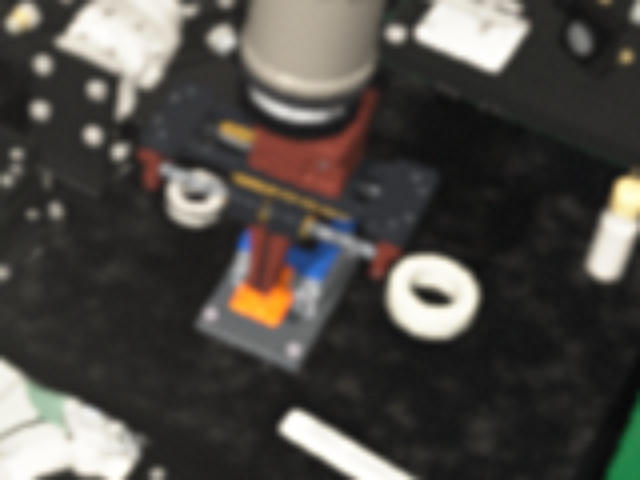

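The fingertips at (268, 288) seem to be over the back half of the tab, and no force shows yet. I'll go further down in small steps.

```bash
python3 -m crank '[{"dx":2,"dy":0,"dz":1,"twist":0,"fingers":-1},{"dx":4,"dy":0,"dz":3,"twist":0,"fingers":-1},{"dx":4,"dy":0,"dz":5,"twist":0,"fingers":-1},{"dx":4,"dy":0,"dz":5,"twist":0,"fingers":-1},{"dx":4,"dy":0,"dz":5,"twist":0,"fingers":-1}]'
python3 - <<'E'
from h import *
print(get_obs()["wrist_force"])
im,d=get_image("wrist");cv2.imwrite("pics/w3.png",im[:,:,::-1])
for n in("blue_tab_top","blue_lid_edge","blue_holder"):
  for q in tip_of("wrist",n)[:1]:print(n,q)
E
```

```text
clock: 6.58
tcp_pos: [0.4203, -0.3078, 0.0257]
tool_rot: [[-0.996, -0.093, -0.0], [-0.093, 0.996, 0.0], [0.0, 0.0, -1.0]]
wrist_force: [0.1, -0.3, -0.9]
gripper_width: 0.0006
grip_force: 0.0
[ 0.07109663 -0.31801138 -0.9240001 ]
```

View pics/w3.png

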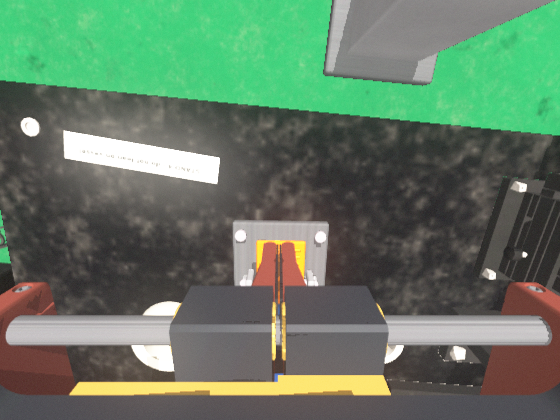

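The tips are at about (280, 243), near the tab's front edge at row 240. I'll check the geometry with depth.

Run:
```python
from h import *
o=get_obs();c=camera_info("wrist");R=np.array(c["R"]);t=np.array(c["t"])
print("cam",-R.T@t,"axis",R[2],o["tcp_pos"])
def pr(X):
    k=R@np.array(X)+t;return [c["fx"]*k[0]/k[2]+c["cx"],c["fy"]*k[1]/k[2]+c["cy"],k[2]]
print("tcp px",np.round(pr(o["tcp_pos"]),3))
im,d=get_image("wrist")
for u in(262,272,288,297):
    print(u,[(v,np.round(w("wrist",(u,v),depth=d[v,u]),3).tolist(),im[v,u].tolist()) for v in range(226,284,6)])
```

```text
cam [ 0.33955398 -0.31491673  0.22023491] axis [ 0.28901107  0.02672552 -0.95695264] [ 0.42051187 -0.30781575  0.0259032 ]
tcp px [2.77808e+02 2.40357e+02 2.10000e-01]
262 [(226, [0.417, -0.321, 0.008], [192, 184, 183]), (232, [0.422, -0.32, 0.008], [190, 184, 180]), (238, [0.427, -0.32, 0.007], [189, 182, 179]), (244, [0.419, -0.319, 0.038], [255, 233, 61]), (250, [0.424, -0.318, 0.038], [255, 204, 69]), (256, [0.408, -0.317, 0.078], [219, 115, 87]), (262, [0.409, -0.317, 0.085], [196, 104, 91]), (268, [0.408, -0.317, 0.092], [193, 104, 89]), (274, [0.408, -0.316, 0.098], [196, 103, 91]), (280, [0.408, -0.316, 0.104], [195, 103, 89])]
272 [(226, [0.417, -0.313, 0.007], [187, 179, 177]), (232, [0.421, -0.312, 0.009], [188, 177, 177]), (238, [0.427, -0.312, 0.007], [188, 178, 175]), (244, [0.407, -0.312, 0.064], [197, 106, 92]), (250, [0.408, -0.312, 0.071], [197, 105, 90]), (256, [0.408, -0.312, 0.078], [200, 106, 93]), (262, [0.408, -0.312, 0.086], [195, 101, 87]), (268, [0.408, -0.312, 0.092], [194, 102, 89]), (274, [0.408, -0.312, 0.098], [191, 98, 83]), (280, [0.408, -0.311, 0.10
[... 264 characters left out ...]
 [0.407, -0.303, 0.078], [199, 107, 91]), (262, [0.407, -0.304, 0.085], [198, 106, 90]), (268, [0.407, -0.304, 0.092], [195, 101, 87]), (274, [0.408, -0.304, 0.097], [197, 102, 88]), (280, [0.34, -0.315, 0.22], [196, 103, 88])]
297 [(226, [0.415, -0.293, 0.007], [189, 180, 179]), (232, [0.42, -0.293, 0.007], [193, 183, 182]), (238, [0.425, -0.292, 0.007], [192, 183, 180]), (244, [0.417, -0.295, 0.037], [255, 237, 57]), (250, [0.421, -0.295, 0.038], [255, 240, 74]), (256, [0.426, -0.294, 0.038], [255, 246, 67]), (262, [0.431, -0.293, 0.038], [255, 252, 98]), (268, [0.407, -0.299, 0.092], [197, 106, 91]), (274, [0.407, -0.3, 0.098], [197, 103, 87]), (280, [0.407, -0.3, 0.103], [195, 104, 88])]
```

The depth shows the tab at rest (z 0.038) and the visible finger ends at about z 0.06, higher than the reported TCP. So there's no contact yet. I'll go back over the tab's middle and lower with the force in view.

```bash
python3 -m crank '[{"dx":-3,"dy":0,"dz":3,"twist":0,"fingers":-1},{"dx":-6,"dy":0,"dz":7,"twist":0,"fingers":-1},{"dx":-6,"dy":0,"dz":11,"twist":0,"fingers":-1},{"dx":-6,"dy":0,"dz":14,"twist":0,"fingers":-1},{"dx":-6,"dy":0,"dz":16,"twist":0,"fingers":-1},{"dx":-6,"dy":0,"dz":16,"twist":0,"fingers":-1},{"dx":-6,"dy":0,"dz":16,"twist":0,"fingers":-1}]'
python3 - <<'E'
from h import *
o=get_obs();print(o["wrist_force"],o["joint_torque"])
im,d=get_image("wrist")
for u in(262,272,288,297):
    print(u,[(v,np.round(w("wrist",(u,v),depth=d[v,u]),3).tolist()) for v in range(232,284,6)])
E
```

```text
clock: 7.42
tcp_pos: [0.4261, -0.3072, 0.0096]
tool_rot: [[-0.996, -0.093, -0.001], [-0.093, 0.996, 0.0], [0.0, 0.0, -1.0]]
wrist_force: [0.0, -1.1, 0.1]
gripper_width: 0.0007
grip_force: 0.0
[ 0.03950549 -1.11759941  0.11982303] [-1.87013095e-02 -4.55329549e+01  7.93968290e+00 -1.60954660e+01
  3.58267827e-02  1.92825578e-02  9.56180360e-03]
262 [(232, [0.422, -0.319, 0.007]), (238, [0.426, -0.319, 0.008]), (244, [0.418, -0.318, 0.037]), (250, [0.422, -0.318, 0.038]), (256, [0.414, -0.317, 0.063]), (262, [0.415, -0.316, 0.068]), (268, [0.415, -0.316, 0.075]), (274, [0.414, -0.316, 0.082]), (280, [0.414, -0.316, 0.087])]
272 [(232, [0.421, -0.312, 0.007]), (238, [0.426, -0.312, 0.008]), (244, [0.414, -0.312, 0.046]), (250, [0.414, -0.312, 0.054]), (256, [0.414, -0.312, 0.063]), (262, [0.414, -0.311, 0.069]), (268, [0.414, -0.311, 0.075]), (274, [0.414, -0.311, 0.082]), (280, [0.414, -0.311, 0.087])]
288 [(232, [0.42, -0.301, 0.008]), (238, [0.424, -0.3, 0.009]), (244, [0.413, -0.302, 0.046]), (250, [0.413, -0.303, 0.054]), (256, [0.413, -0.303, 0.063]), (262, [0.413, -0.303, 0.07]), (268, [0.413, -0.303, 0.076]), (274, [0.413, -0.304, 0.081]), (280, [0.413, -0.304, 0.087])]
297 [(232, [0.42, -0.294, 0.007]), (238, [0.424, -0.293, 0.006]), (244, [0.416, -0.296, 0.038]), (250, [0.42, -0.296, 0.037]), (256, [0.424, -0.295, 0.038]), (262, [0.429, -0.295, 0.037]), (268, [0.413, -0.299, 0.075]), (274, [0.413, -0.299, 0.081]), (280, [0.412, -0.3, 0.087])]
```

Consistent: the real tips are about 35 mm above the reported TCP, so I'll correct for that and continue.

```bash
python3 -m crank '[{"dx":0,"dy":0,"dz":3,"twist":0,"fingers":-1},{"dx":0,"dy":0,"dz":6,"twist":0,"fingers":-1},{"dx":0,"dy":0,"dz":8,"twist":0,"fingers":-1},{"dx":0,"dy":0,"dz":8,"twist":0,"fingers":-1},{"dx":0,"dy":0,"dz":8,"twist":0,"fingers":-1}]'
python3 -m crank '[{"dx":0,"dy":0,"dz":2,"twist":0,"fingers":-1},{"dx":0,"dy":0,"dz":4,"twist":0,"fingers":-1},{"dx":0,"dy":0,"dz":4,"twist":0,"fingers":-1},{"dx":0,"dy":0,"dz":4,"twist":0,"fingers":-1}]'
```

```text
clock: 7.88
tcp_pos: [0.4263, -0.3075, 0.002]
tool_rot: [[-0.996, -0.093, 0.0], [-0.093, 0.996, -0.0], [-0.0, -0.0, -1.0]]
wrist_force: [-1.5, 0.1, 5.9]
gripper_width: 0.0003
grip_force: 2.9
clock: 8.22
tcp_pos: [0.4265, -0.3076, -0.0014]
tool_rot: [[-0.996, -0.092, 0.001], [-0.092, 0.996, 0.0], [-0.001, 0.0, -1.0]]
wrist_force: [-2.7, 0.9, 12.4]
gripper_width: 0.0001
grip_force: 6.1
```

```bash
python3 -m crank '[{"dx":0,"dy":0,"dz":-8,"twist":0,"fingers":-1},{"dx":8,"dy":0,"dz":-20,"twist":0,"fingers":-1},{"dx":15,"dy":0,"dz":-40,"twist":0,"fingers":-1},{"dx":20,"dy":0,"dz":-52,"twist":0,"fingers":-1},{"dx":20,"dy":0,"dz":-52,"twist":0,"fingers":-1},{"dx":20,"dy":0,"dz":-52,"twist":0,"fingers":-1},{"dx":20,"dy":0,"dz":-52,"twist":0,"fingers":-1},{"dx":20,"dy":0,"dz":-52,"twist":0,"fingers":-1}]'
cat > lid.py <<'E'
from h import *
import sys
for c in("scene","top"):
    im,d=get_image(c);k=camera_info(c);R=np.array(k["R"]);t=np.array(k["t"])
    if c=="scene":cv2.imwrite(f"pics/{sys.argv[1]}.png",cv2.resize(im[200:320,290:450,::-1],None,fx=4,fy=4))
    hsv=cv2.cvtColor(im,cv2.COLOR_RGB2HSV)
    v,u=np.nonzero((hsv[...,0]>100)&(hsv[...,0]<130)&(hsv[...,1]>120)&(hsv[...,2]>50)&(d>0))
    D=d[v,u];P=(np.c_[(u-k["cx"])/k["fx"]*D,(v-k["cy"])/k["fy"]*D,D]-t)@R
    Q=P-[.4925,-.3005,0];a=np.array([.996,.091]);hx=Q[:,:2]@a;hy=Q[:,:2]@[-.091,.996]
    m=(abs(hy)<.05)&(abs(hx)<.13)&(P[:,2]>.03)&(P[:,2]<.15)
    if m.sum()>5:print(c,m.sum(),"holder x",np.percentile(hx[m],[2,50,98]).round(3),"z",np.percentile(P[m,2],[2,50,98]).round(3),"ang",np.degrees(np.arctan2(np.percentile(P[m,2],90)-.044,.038-np.median(hx[m][P[m,2]>=np.percentile(P[m,2],85)]))).round(1))
E
python3 lid.py s2
```

```text
clock: 8.88
tcp_pos: [0.4065, -0.3086, 0.049]
tool_rot: [[-0.996, -0.094, -0.001], [-0.094, 0.996, 0.001], [0.001, 0.001, -1.0]]
wrist_force: [-0.3, 0.5, -0.5]
gripper_width: 0.0002
grip_force: 0.0
top 309 holder x [-0.012  0.009  0.042] z [0.048 0.082 0.101] ang 49.1
```

View pics/s2.png

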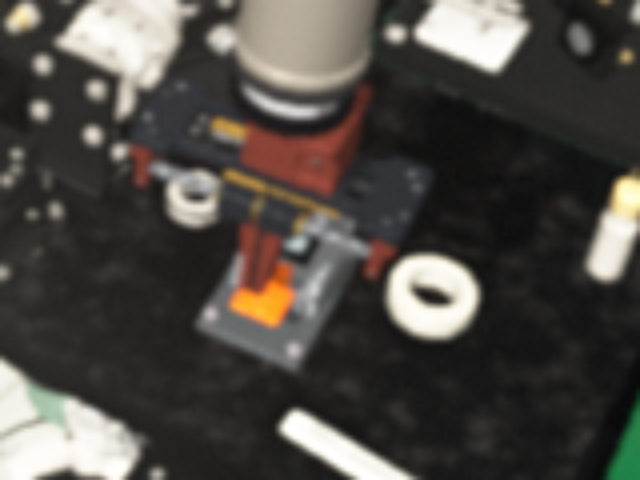

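The lid has sprung up: blue surface up to z 0.10, at about 45°, and the tab is free. Now the fingers push it back with the face of the tips.

```bash
python3 -m crank '[{"dx":-20,"dy":0,"dz":0,"twist":0,"fingers":-1},{"dx":-40,"dy":0,"dz":0,"twist":0,"fingers":-1},{"dx":-52,"dy":0,"dz":0,"twist":0,"fingers":-1},{"dx":-57,"dy":0,"dz":0,"twist":0,"fingers":-1},{"dx":-61,"dy":0,"dz":0,"twist":0,"fingers":-1},{"dx":-65,"dy":0,"dz":0,"twist":0,"fingers":-1},{"dx":-69,"dy":0,"dz":-1,"twist":0,"fingers":-1},{"dx":-73,"dy":0,"dz":-2,"twist":0,"fingers":-1},{"dx":-77,"dy":0,"dz":-4,"twist":0,"fingers":-1},{"dx":-80,"dy":0,"dz":-6,"twist":0,"fingers":-1},{"dx":-83,"dy":0,"dz":-8,"twist":0,"fingers":-1},{"dx":-86,"dy":0,"dz":-9,"twist":0,"fingers":-1}]'
python3 lid.py s3
```

```text
clock: 9.98
tcp_pos: [0.4927, -0.301, 0.0592]
tool_rot: [[-0.996, -0.093, 0.001], [-0.093, 0.996, -0.0], [-0.001, -0.0, -1.0]]
wrist_force: [-0.4, -0.5, 0.0]
gripper_width: 0.0002
grip_force: 0.2
scene 88 holder x [0.011 0.018 0.037] z [0.046 0.096 0.115] ang 70.3
top 16 holder x [0.016 0.019 0.025] z [0.097 0.112 0.119] ang 76.2
```

```bash
python3 -m crank '[{"dx":-3,"dy":0,"dz":-1,"twist":0,"fingers":-1},{"dx":-6,"dy":0,"dz":-2,"twist":0,"fingers":-1},{"dx":-9,"dy":0,"dz":-3,"twist":0,"fingers":-1},{"dx":-12,"dy":0,"dz":-3,"twist":0,"fingers":-1},{"dx":-15,"dy":0,"dz":-3,"twist":0,"fingers":-1},{"dx":-18,"dy":0,"dz":-3,"twist":0,"fingers":-1},{"dx":-21,"dy":0,"dz":-3,"twist":0,"fingers":-1},{"dx":-24,"dy":0,"dz":-3,"twist":0,"fingers":-1},{"dx":-27,"dy":0,"dz":-3,"twist":0,"fingers":-1},{"dx":-30,"dy":0,"dz":-3,"twist":0,"fingers":-1},{"dx":-32,"dy":0,"dz":-3,"twist":0,"fingers":-1},{"dx":-34,"dy":0,"dz":-3,"twist":0,"fingers":-1}]'
python3 -m crank '[{"dx":0,"dy":0,"dz":0,"twist":0,"fingers":-1},{"dx":0,"dy":0,"dz":0,"twist":0,"fingers":-1},{"dx":0,"dy":0,"dz":0,"twist":0,"fingers":-1}]'
python3 lid.py s4
```

```text
clock: 11.08
tcp_pos: [0.5262, -0.2979, 0.0618]
tool_rot: [[-0.996, -0.093, -0.0], [-0.093, 0.996, 0.0], [0.0, 0.0, -1.0]]
wrist_force: [-0.2, -0.0, 0.4]
gripper_width: 0.0005
grip_force: 0.0
clock: 11.33
tcp_pos: [0.5258, -0.298, 0.0618]
tool_rot: [[-0.996, -0.093, -0.0], [-0.093, 0.996, 0.0], [0.0, 0.0, -1.0]]
wrist_force: [-0.2, 0.1, -0.6]
gripper_width: 0.0002
grip_force: 0.0
scene 158 holder x [0.033 0.044 0.054] z [0.044 0.072 0.116] ang 100.4
top 9 holder x [0.051 0.054 0.057] z [0.087 0.105 0.114] ang 104.4
```

View pics/s4.png

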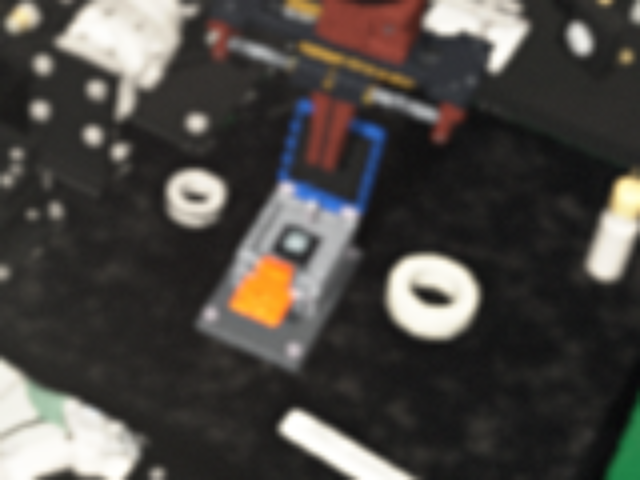

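The lid is past vertical, about 100–104°, with the fingers against its underside at (325, 150). I'll nudge 5 mm further, wait, then withdraw.

```bash
python3 -m crank '[{"dx":-2,"dy":0,"dz":0,"twist":0,"fingers":-1},{"dx":-4,"dy":0,"dz":0,"twist":0,"fingers":-1},{"dx":-5,"dy":0,"dz":0,"twist":0,"fingers":-1},{"dx":-5,"dy":0,"dz":0,"twist":0,"fingers":-1},{"dx":-5,"dy":0,"dz":0,"twist":0,"fingers":-1},{"dx":-5,"dy":0,"dz":0,"twist":0,"fingers":-1}]'
python3 -m crank '[{"dx":3,"dy":0,"dz":0,"twist":0,"fingers":-1},{"dx":10,"dy":0,"dz":0,"twist":0,"fingers":-1},{"dx":25,"dy":0,"dz":0,"twist":0,"fingers":-1},{"dx":50,"dy":0,"dz":0,"twist":0,"fingers":-1},{"dx":80,"dy":0,"dz":-20,"twist":0,"fingers":-1},{"dx":105,"dy":0,"dz":-50,"twist":0,"fingers":-1},{"dx":110,"dy":0,"dz":-85,"twist":0,"fingers":-1},{"dx":110,"dy":0,"dz":-110,"twist":0,"fingers":-1},{"dx":110,"dy":0,"dz":-110,"twist":0,"fingers":-1},{"dx":110,"dy":0,"dz":-110,"twist":0,"fingers":-1},{"dx":110,"dy":0,"dz":-110,"twist":0,"fingers":-1},{"dx":110,"dy":0,"dz":-110,"twist":0,"fingers":-1}]'
python3 lid.py s5
```

```text
clock: 11.93
tcp_pos: [0.5308, -0.2975, 0.0618]
tool_rot: [[-0.996, -0.093, -0.0], [-0.093, 0.996, 0.0], [0.0, 0.0, -1.0]]
wrist_force: [1.7, -0.1, -0.4]
gripper_width: 0.0004
grip_force: 0.0
clock: 12.93
tcp_pos: [0.4206, -0.307, 0.1706]
tool_rot: [[-0.996, -0.093, -0.002], [-0.093, 0.996, 0.001], [0.002, 0.001, -1.0]]
wrist_force: [-0.2, -0.2, 0.1]
gripper_width: 0.0006
grip_force: 0.0
scene 213 holder x [0.034 0.046 0.065] z [0.045 0.066 0.112] ang 109.4
top 132 holder x [0.037 0.06  0.07 ] z [0.044 0.1   0.114] ang 111.6
```

View pics/s5.png

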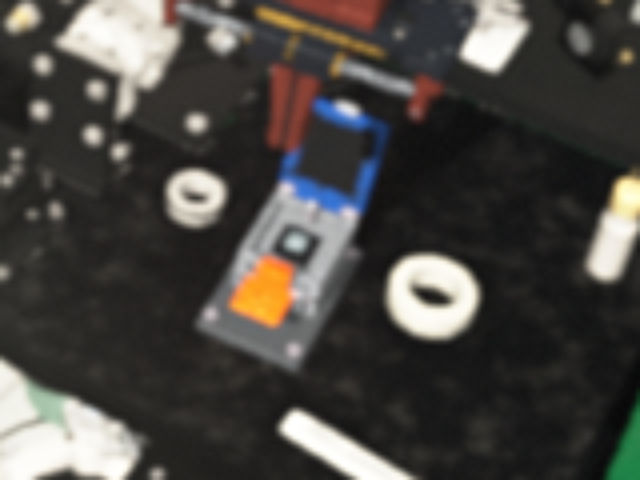

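The lid stands at about 110° (1.92 rad), at its stop, with the fingers clear. The holder, ring and tape roll are where they were, and the tab is up. I'll hand it in.

```bash
python3 -c "
from plant import *
print(sign_off())"
```

```text
the job is handed in; nothing more can be done
None
```

The blue-lidded holder is open: its lid was at about 1.92 rad, against the stop, when I handed the job in. The orange tab looked back up, the gripper was clear, and nothing nearby had visibly moved. I didn't look at the white holder again after the start, and `sign_off()` gave no verdict.

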